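# Shift the bench gearbox into third

### The arm

A 7-joint arm with a two-finger parallel gripper is mounted at the origin on the work surface. World frame = base frame: x ahead of the robot, y to its left, z up, the work surface at z = 0. Lengths are in m, angles in rad, forces in N, time in s.
With the tool pointing down it reaches from about 0.425 to 0.925 m from the base axis. Payload 6.8 kg.
Tool frame: the origin (TCP) lies at the very end of the fingers, on their centre line; the grasp point (between the pads) lies 19 mm behind it; z points along the fingers, x is the direction in which the jaws open and shut, and the axes are right-handed (so a half turn about z gives the same grasp; the last joint's range is limited). The gripper opens to 85 mm and grips with 20 to 120 N. Pads are 22 mm wide; open, the fingers measure 114 mm over their backs; the gripper's body (76 mm by 85 mm) begins 54 mm behind the grasp point. The pads swing forward as they close: fully open they stand 13 mm farther back than shut.
Start: joints at [-1.243, 0.477, 0.022, 1.555, -0.011, 1.109, -0.083], TCP at [0.285, 0.612, 0.209] pointing down, gripper open.
Joint ranges: [-2.96, 2.96], [-0.34, 2.1], [-1.41, 1.46], [0.24, 2.44], [-1.37, 4.51], [0.17, 1.92], [-2.96, 2.96]. Speed limits (rad/s): [2.39, 2.39, 3.14, 3.14, 3.14, 3.14, 3.14].

### API

Orientations are given as a rotation vector (axis times angle).
In Python, from bench import * gives the robot as it stands.
- The arm moves only by the tool servo_tool, never from a script. Its argument "increments" is one flat list of numbers, 7 for each row, row after row: the shift along the tool's x, y, z in mm, then the turn, a rotation vector about the tool's x, y, z in rad, then the finger opening in mm, from 0 to 85.4. In form: [tx, ty, tz, wx, wy, wz, fingers, tx, ty, tz, wx, wy, wz, fingers, ...]. A call has exactly 8 rows; each row shifts and turns the commanded pose from where the row before left it, along the tool's axes as they then stand; what a row does not reach is not made up. A row lasts 1/8 s, in which the tool goes at most 62.5 mm and 10.7 degrees, less where a joint would pass 70% of its speed; a pose out of reach is approached as far as the arm can. A call is refused whole if a number of a shift passes 62.5 or a number of a turn 0.188, either way. A call with a gripper value outside its range is refused whole. The fingers move at their own pace and stop on an object; "squeeze" is the grip in N (left out, the last holds). Time passes only in rows, so rows that do not move let the fingers close, or fill a call up. It gives the time, the measured TCP pose, the force and the opening at its end, in the units of the state.
- get_obs(): the state, without advancing time (a new reading comes with each control period).
- grab_frame(name): name is "side" or "top" or "wrist"; returns (picture, depth): 480x640x3 uint8, red, green, blue; 480x640 float32, m along the optical axis (not along the pixel's ray), 0 where there is no reading.
- calibration(name): a dict with "fx", "fy", "cx", "cy" (pixels), "eye" and "orientation" of the camera in the world; the wrist camera has in their place "T_tool_cam" (4x4, takes a point from camera to tool coordinates, whose origin is the TCP and whose axes are the tool frame's). Camera axes: x right, y up, looking along -z (the intrinsics and any distortion apply to the point x, -y, -z); pixel columns grow to the right and rows downward; lengths in m; the calibration is good to about 2 mm. The wrist camera is an equidistant fisheye: a pixel r from the principal point sees the ray r / f radians off the axis. A picture is of the moment at which its call begins: read the wrist's pose just before it. calibration takes no time and is no camera call.
- hand_in(): hands the job in, once; it reports no verdict.
The state is a dict: "clock": time; "joints": joint angles; "qvel": joint speeds; "tau": joint torques, N m; "tcp_pos": TCP position; "orientation": TCP orientation; "contact_force": force on the tool from outside, world axes, zero at the start; "moment": the same for the moment, N m; "grip_width": finger opening in m.
Only numpy, scipy, OpenCV 4.12 (cv2) and the standard library are available. Lean on these libraries where they do the work, as an engineer would, in place of code of your own. Each camera call takes 0.05 s, during which the arm holds its last target.

### The job

The gear lever of the gearbox on the bench stands somewhere in the left-hand side of its H-shaped gate, as seen from the robot. Push it with the fingers, gently and without squeezing it, to neutral, across to the right-hand side, then forward (away from the robot) fully home into the third slot, the far right one, and leave it there. Leave the socket, wrench, bottle and cup where they are.

Things in the scene. Friction and masses are not known exactly. Their poses are not given: they have to be found in the camera images.
- gearbox: Grey gearbox fixed to the bench, foot 240 x 270 mm (x, y). Its cover, with a loose socket on it, is 110 mm high; in its middle a 116 x 110 mm boss carries the gate plate. Origin: centre of the underside; the lever's pivot is 75 mm straight above it. x forward (away from the robot at yaw 0), y left, z up; yaw within about 0.35 rad.
- gate (a point): Middle of the H-shaped opening, at the gate plate's top face, 143 mm above the bench; axes as the gearbox. Two fore-and-aft slots 18 mm wide and 68 mm long, centred 15 mm left and right of the middle, joined at mid-length by a 20 mm wide cross channel (neutral). First slot = far left, second = near left, third = far right, fourth = near right.
- across (a joint): Sideways tilt of the lever, rad, about the gearbox's x axis through the pivot. 0 = middle, positive = leaning right (gearbox -y). Stops at -0.25 and 0.25. In the left slots, where it starts, it reads -0.25 to -0.19; in the right slots 0.19 to 0.25. The gate lets it cross only while the fore joint is within about 0.06 rad of 0.
- fore (a joint): Fore-and-aft tilt of the lever, rad, about the pivot (axis tilts with across). 0 = neutral, positive = leaning forward (gearbox +x). Stops at -0.36 and 0.36, the slot ends. Starts anywhere from -0.33 (second) to 0.33 (first). Both joints have dry friction: about 2.5 N at the knob moves the lever, it stays where left; against a stop or the gate the force climbs steeply.
- knob (a point): Middle of the lever's black grip, a 34 mm diameter, 56 mm tall upright cylinder on a 12 mm steel stem. On the lever's axis, 158 mm from the pivot: 233 mm above the bench with the lever upright. It travels about 55 mm forward or back and 38 mm left or right of the middle. The point's z axis runs up along the lever.
- socket: Bystander: loose steel wrench socket, 26 mm diameter, 38 mm tall, standing on the gearbox cover, left of the gate. Origin: centre of its underside. Not to be moved.
- wrench: Bystander: loose steel wrench 190 mm long, lying on the bench between robot and gearbox. Origin: under its middle. Not to be moved.
- oil_bottle: Bystander: loose white plastic bottle, 60 mm diameter, 150 mm tall, standing on the bench left of the gearbox. Origin: centre of its underside. Not to be moved.
- cup: Bystander: loose steel cup, rim 76 mm diameter, 50 mm tall, standing on the bench right of the gearbox. Origin: centre of its underside. Not to be moved.

How it is judged:
On the way, in this order (a step that is already met when the one before it is completed fails the run):
1. the lever is across on the right-hand side, still in neutral (value of joint across above 0.15 rad and value of joint fore between -0.12 and 0.12 rad), for 0.04 s.
2. the lever is fully home in the third slot (value of joint across above 0.17 rad and value of joint fore above 0.3 rad), for 0.2 s.
At the end, for the whole second after the job is handed in: The lever rests in the third slot, pushed home: across above 0.17 rad and fore above 0.30 rad (stop at 0.36), at rest; socket, wrench, bottle and cup each within 15 mm of where they stood (all of step 2 and value of joint fore below 0.4 rad and velocity of joint fore between -0.02 and 0.02 rad/s and velocity of joint across between -0.02 and 0.02 rad/s and distance of each of socket, wrench, oil_bottle, cup from where it was at the start of the episode below 0.015 m); the robot touches nothing.
It fails at once if the lever is squeezed or forced (more than 25 N between fingers and lever) (contact force between the fingers and fore above 25 N).
It fails at once if the socket, wrench, bottle or cup is moved, lifted or carried (15 mm) (distance of any of socket, wrench, oil_bottle, cup from where it was at the start of the episode above 0.015 m).
It fails at once if the socket, bottle or cup is tipped (angle between any of socket, oil_bottle, cup's own z axis and vertical above 0.35 rad).
It also fails if it takes over 69 s, if anything falls off the work surface, if the arm or the gripper's body presses on something with over 40 N, if the wrist force passes 120 N, or if a joint passes its speed limit or range.

## Working session

There is one attempt and no reset: what is moved stays moved. The work goes in short steps, Python scripts to look and compute and a tool call to move; the robot and the scene stay as the last step left them, time stands still between calls to the robot, and variables do not carry over. Pictures are saved under pics/ and viewed, and the job is handed in when it is done.

Besides the shell and the picture viewer there is one more tool, called after "Emit:" in YAML: its name, and indented under it one key for each argument. servo_tool: Moves the arm, as the interface text tells. Its arguments: {"type":"object","properties":{"increments":{"type":"array","items":{"type":"number"}},"squeeze":{"type":"number"}},"required":["increments"]}

```bash
mkdir -p pics; cat > h.py <<'E'
from bench import *
import numpy as np, cv2
from scipy.spatial.transform import Rotation as R
def cam(n):
    c=calibration(n); o=np.array(c['orientation']); 
    M=R.from_rotvec(o).as_matrix() if o.size==3 else o.reshape(3,3)
    return c,M,np.array(c['eye'])
def cloud(n,d):
    c,M,e=cam(n); v,u=np.mgrid[0:480,0:640]
    p=np.stack([(u-c['cx'])/c['fx']*d,-(v-c['cy'])/c['fy']*d,-d],-1)
    return p@M.T+e
E
python3 - <<'E'
from h import *
o=get_obs(); print(o)
for n in('top','side'):
    im,d=grab_frame(n); print({k:v for k,v in calibration(n).items()})
    cv2.imwrite(f'pics/{n}0.png',im[:,:,::-1]); np.savez(f'{n}0.npz',im=im,d=d)
print(calibration('wrist'))
E
```

```text
{'clock': 0.0, 'joints': array([-1.24312736,  0.47777583,  0.02234544,  1.55644249, -0.01149247,
        1.10929541, -0.08309272]), 'qvel': array([-0.00156017, -0.00074382, -0.00073231,  0.00165246,  0.00094005,
       -0.00114709, -0.00035351]), 'tau': array([ 1.38913429e-04, -5.96446502e+01,  1.60784382e+00, -2.81194371e+01,
        1.24342006e-02,  9.24818247e-03, -5.29479180e-06]), 'tcp_pos': array([0.2846802 , 0.61134286, 0.20844592]), 'orientation': array([ 2.64818224e+00,  1.68817775e+00, -2.24673613e-03]), 'contact_force': array([-0.29389453,  0.97167265, -1.18599398]), 'moment': array([ 0.02670161, -0.01504586, -0.01583928]), 'grip_width': 0.08559107492491176}
{'fx': 584.8146733326049, 'fy': 584.8146733326049, 'cx': 327.10000157261055, 'cy': 234.7623686195862, 'eye': array([0.49670288, 0.04375834, 1.43006473]), 'orientation': array([ 0.03936236, -0.03691738, -1.55136856])}
{'fx': 577.2679889942596, 'fy': 577.2679889942596, 'cx': 320.41009113750823, 'cy': 241.11148520210935, 'eye': array([ 0.5078293 , -0.6824175 ,  0.79735342]), 'orientation': array([ 0.8362714 , -0.02434929, -0.03585514])}
{'fx': 371.64829954431775, 'fy': 371.64829954431775, 'cx': 318.06757605522387, 'cy': 234.96447901217977, 'T_tool_cam': array([[ 9.99999998e-01, -2.97644757e-05,  6.23597525e-05,
         1.90263306e-04],
       [-1.08424890e-05, -9.58881510e-01, -2.83806713e-01,
        -7.30512681e-02],
       [ 6.82429716e-05,  2.83806712e-01, -9.58881508e-01,
        -1.64476255e-01],
       [ 0.00000000e+00,  0.00000000e+00,  0.00000000e+00,
         1.00000000e+00]])}
```

View pics/top0.png

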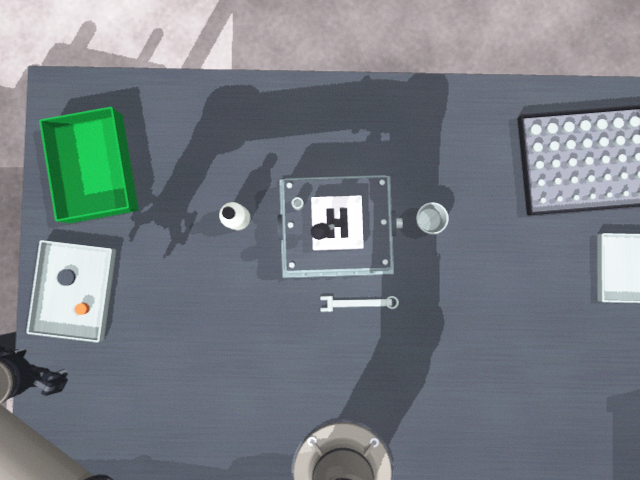

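View pics/side0.png

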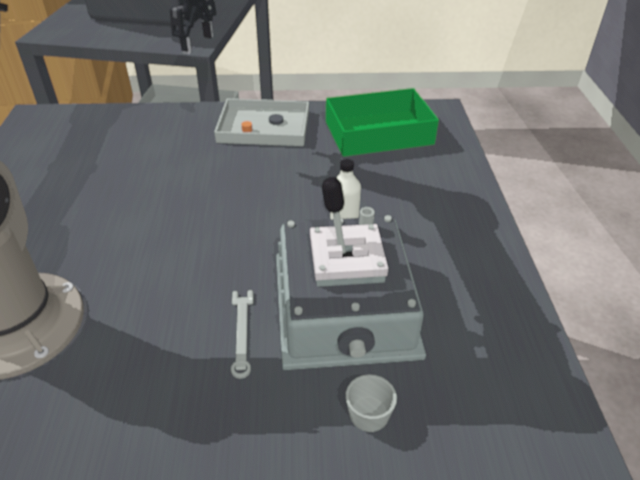

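The top picture shows the white gate plate around (337,222), with the black knob at about (320,231), so it is left and slightly near. The socket is at (297,203), the bottle at (234,215), the cup at (432,218) and the wrench at (360,303). Next I'll measure these.

```bash
python3 - <<'E'
from h import *
z=np.load('top0.npz'); im,d=z['im'],z['d']; P=cloud('top',d)
roi=np.zeros((480,640),bool); roi[180:265,300:375]=1
g=im.min(-1)
pl=roi&(abs(P[...,2]-.143)<.006)
print('plate z',np.median(P[pl][:,2]),pl.sum())
w=roi&(g>200)&(abs(P[...,2]-.143)<.012)
pts=P[w][:,:2]; r=cv2.minAreaRect((pts*1000).astype(np.float32)); print('plate rect',r, cv2.boxPoints(r))
k=roi&(P[...,2]>.19); q=P[k]; print('knob',k.sum(),q.mean(0),q.min(0),q.max(0))
top=q[q[:,2]>q[:,2].max()-.012]; print('ktop',top.mean(0))
# gearbox cover
c=np.zeros((480,640),bool); c[165:290,265:405]=1
cv_=c&(abs(P[...,2]-.110)<.006); r=cv2.minAreaRect((P[cv_][:,:2]*1000).astype(np.float32)); print('cover',r,np.median(P[cv_][:,2]))
for n,(a,b,cc,dd),lo in(('socket',(195,212,288,306),.125),('bottle',(195,235,215,255),.05),('cup',(195,240,412,452),.03),('wrench',(290,315,315,402),.004)):
    m=np.zeros((480,640),bool); m[a:b,cc:dd]=1; m&=P[...,2]>lo
    q=P[m]; print(n,q.mean(0).round(3),q.min(0).round(3),q.max(0).round(3))
# side knob
z=np.load('side0.npz'); im2,d2=z['im'],z['d']; S=cloud('side',d2)
m=np.zeros((480,640),bool); m[170:275,300:400]=1
k=m&(S[...,2]>.195)&(S[...,1]<.12)&(im2.max(-1)<70); q=S[k]; print('side knob',k.sum(),q.mean(0),q.min(0),q.max(0))
w=m&(abs(S[...,2]-.143)<.008)&(im2.min(-1)>150); r=cv2.minAreaRect((S[w][:,:2]*1000).astype(np.float32)); print(r,np.median(S[w][:,2]))
x=cv2.resize(im[170:290,220:460],None,fx=3.3,fy=3.3,interpolation=cv2.INTER_CUBIC); cv2.imwrite('pics/topz.png',x[:,:,::-1])
E
```

```text
plate z 0.1437835006064596 1801
plate rect ((586.9519653320312, 37.605464935302734), (115.64591217041016, 135.69200134277344), 3.0030698776245117) [[525.654    102.32898 ]
 [532.7629   -33.176678]
 [648.24994  -27.11805 ]
 [641.14105  108.3876  ]]
knob 286 [0.55795731 0.05872628 0.33465568] [0.49670288 0.04034814 0.212947  ] [0.58209335 0.07910596 1.43006473]
ktop [0.49670288 0.04375834 1.43006473]
cover ((587.2158203125, 24.327438354492188), (214.30323791503906, 243.304443359375), 3.384002923965454) 0.11060612051552754
socket [0.629 0.113 0.14 ] [0.616 0.101 0.125] [0.641 0.125 0.156]
bottle [0.601 0.257 0.122] [0.497 0.044 0.051] [0.633 0.293 1.43 ]
cup [ 0.61  -0.202  0.079] [ 0.497 -0.24   0.03 ] [0.647 0.044 1.43 ]
wrench [ 0.404 -0.03   0.021] [ 0.373 -0.136  0.004] [0.497 0.073 1.43 ]
side knob 599 [0.56087287 0.04728795 0.23742174] [ 0.5078293  -0.6824175   0.20604168] [0.57910571 0.0752359  0.79735342]
((585.9461669921875, 45.465145111083984), (116.55249786376953, 157.8657684326172), 3.0808730125427246) 0.14220230622690577
```

View pics/topz.png

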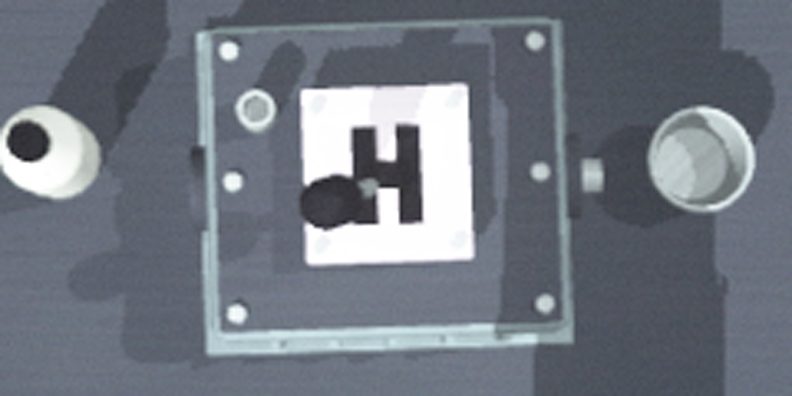

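```bash
cat >> h.py <<'E'
C=np.array([.587,.0245]); YAW=.054
GR=R.from_euler('z',YAW).as_matrix()
def to_g(p): return (np.asarray(p)-np.r_[C,0])@GR
def lever(a,f,r=.158):
    # across: positive -> -y ; fore positive -> +x
    v=np.array([np.sin(f),0,np.cos(f)]); v=R.from_rotvec([a,0,0]).apply(v)
    return GR@(v*r)+np.r_[C,.075]
def fit(P):
    from scipy.optimize import least_squares
    G=to_g(P)-[0,0,.075]
    def res(x):
        v=R.from_rotvec([x[0],0,0]).apply([np.sin(x[1]),0,np.cos(x[1])])
        s=G@v; rad=np.linalg.norm(G-np.outer(s,v),axis=1)
        return np.maximum(rad-.017,s-.186)*1000  # on cylinder surface
    best=None
    for f0 in(-.25,0,.25):
      for a0 in(-.2,.2):
        o=least_squares(res,[a0,f0],loss='soft_l1',f_scale=2)
        if best is None or o.cost<best.cost: best=o
    return best.x,best.cost/len(P)
def knobpts(n,im,d):
    P=cloud(n,d); G=to_g(P)
    m=(d>.1)&(P[...,2]>.195)&(P[...,2]<.28)&(np.hypot(G[...,0],G[...,1])<.1)&(im.max(-1)<80)
    return P[m]
E
python3 - <<'E'
from h import *
A=[]
for n in('top','side'):
    z=np.load(n+'0.npz'); P=knobpts(n,z['im'],z['d']); A.append(P)
    print(n,len(P),to_g(P).mean(0),to_g(P).min(0),to_g(P).max(0),fit(P))
x,c=fit(np.vstack(A)); print(x,c,lever(*x), to_g(lever(*x)))
o=get_obs(); print(R.from_rotvec(o['orientation']).as_matrix())
E
```

```text
top 236 [-0.02306313  0.03693518  0.2493224 ] [-0.03778286  0.01698908  0.212947  ] [-0.00667783  0.05598313  0.26108749] (array([-0.24141869, -0.13670638]), np.float64(1.4349905670270207))
side 610 [-0.02447093  0.02662165  0.23526995] [-0.0399703   0.0150847   0.20396797] [-0.0063873   0.05209885  0.25785124] (array([-0.24287414, -0.1391599 ]), np.float64(0.8753762090498106))
[-0.24257372 -0.13872622] 1.0346477441253212 [0.56315461 0.06085324 0.22690076] [-0.02184851  0.03758728  0.22690076]
[[ 4.22118008e-01  9.06540721e-01 -5.55345509e-04]
 [ 9.06539519e-01 -4.22118356e-01 -1.48086141e-03]
 [-1.57688271e-03  1.21655620e-04 -9.99998749e-01]]
```

Emit:
servo_tool:
  increments: [0,0,-15,0,0,-0.08,0,0,0,-15,0,0,-0.08,0,0,0,-15,0,0,-0.08,0,0,0,-15,0,0,-0.08,0,0,0,-15,0,0,-0.08,0,0,0,-15,0,0,-0.09,0,0,0,0,0,0,0,0,0,0,0,0,0,0,0]

```text
clock: 1.1
tcp_pos: [0.2848, 0.6115, 0.2984]
orientation: [2.162, 2.279, -0.002]
contact_force: [-0.3, -0.6, -0.0]
grip_width: 0.0003
```

```bash
cat >> h.py <<'E'
def where(tgt=None):
    o=get_obs(); M=R.from_rotvec(o['orientation']).as_matrix()
    print('t',round(o['clock'],2),'tcp',o['tcp_pos'].round(4),'g(mm)',(to_g(o['tcp_pos'])*1000).round(1),'F',o['contact_force'].round(1),'grip',round(o['grip_width'],4))
    print('axis in g x',(GR.T@M[:,0]).round(3),'z',(GR.T@M[:,2]).round(3))
    if tgt is not None:
        w=GR@np.array(tgt)/1000+np.r_[C,0]; print('delta tool mm',((w-o['tcp_pos'])@M*1000).round(1))
    return o
E
python3 -c "
from h import *
where([-80,37.6,305])"
```

```text
t 1.1 tcp [0.2848 0.6115 0.2984] g(mm) [-270.1  602.4  298.4] F [-0.3 -0.6 -0. ] grip 0.0003
axis in g x [ 0.002  1.    -0.001] z [-0.001 -0.001 -1.   ]
delta tool mm [-564.5  190.9   -6. ]
```

Emit:
servo_tool:
  increments: [-40,13.6,-1,0,0,0,0,-40,13.6,-1,0,0,0,0,-40,13.6,-1,0,0,0,0,-40,13.6,-1,0,0,0,0,-40,13.6,-1,0,0,0,0,-40,13.6,-1,0,0,0,0,-40,13.6,0,0,0,0,0,-40,13.6,0,0,0,0,0]

```text
clock: 2.1
tcp_pos: [0.4109, 0.2966, 0.3046]
orientation: [-2.162, -2.279, 0.002]
contact_force: [-0.1, -0.8, 0.3]
grip_width: -0.0003
```

Emit:
servo_tool:
  increments: [-40,13.6,0,0,0,0,0,-40,13.6,0,0,0,0,0,-40,13.6,0,0,0,0,0,-40,13.6,0,0,0,0,0,-40,13.6,0,0,0,0,0,-30,10,0,0,0,0,0,-15,4,0,0,0,0,0,0,0,0,0,0,0,0]

```text
clock: 3.1
tcp_pos: [0.5058, 0.0577, 0.3049]
orientation: [-2.162, -2.278, 0.001]
contact_force: [-0.6, 0.3, 0.4]
grip_width: -0.0003
```

```bash
python3 -c "
from h import *
where([-70,37.6,215])
im,d=grab_frame('wrist'); cv2.imwrite('pics/w1.png',im[:,:,::-1])"
```

```text
t 3.1 tcp [0.5058 0.0577 0.3049] g(mm) [-79.3  37.5 304.9] F [-0.6  0.3  0.4] grip -0.0003
axis in g x [ 0.002  1.    -0.   ] z [-0.001 -0.    -1.   ]
delta tool mm [ 0.1  9.3 89.9]
```

View pics/w1.png

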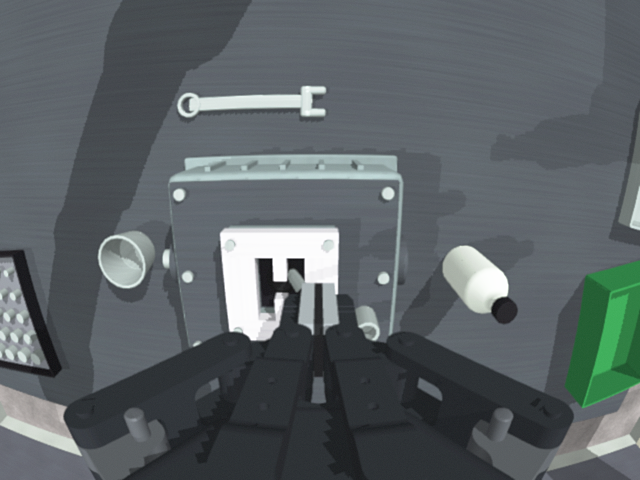

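Emit:
servo_tool:
  increments: [0,0,15,0,0,0,0,0,0,15,0,0,0,0,0,0,15,0,0,0,0,0,0,15,0,0,0,0,0,0,12,0,0,0,0,0,0,10,0,0,0,0,0,4,6,0,0,0,0,0,4,2,0,0,0,0]

```text
clock: 4.15
tcp_pos: [0.5145, 0.0585, 0.2152]
orientation: [2.161, 2.281, 0.0]
contact_force: [-0.2, 0.2, 0.3]
grip_width: 0.0002
```

```bash
python3 -c "
from h import *
where()
im,d=grab_frame('side'); cv2.imwrite('pics/s1.png',cv2.resize(im[120:300,220:460],None,fx=3.3,fy=3.3)[:,:,::-1])"
```

```text
t 4.15 tcp [0.5145 0.0585 0.2152] g(mm) [-70.6  37.9 215.2] F [-0.2  0.2  0.3] grip 0.0002
axis in g x [-0.  1.  0.] z [ 0.  0. -1.]
```

View pics/s1.png

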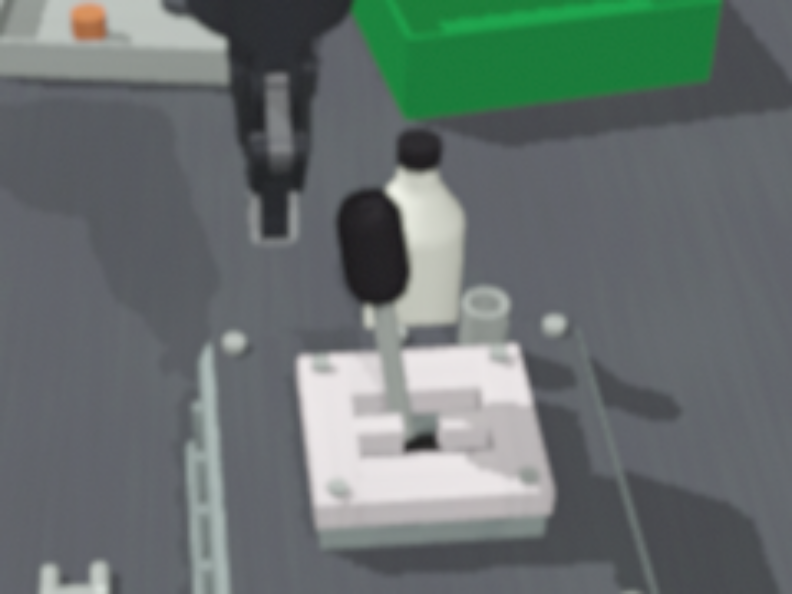

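The finger is behind the knob and at its height. I'll push forward now.

Emit:
servo_tool:
  increments: [0,4,0,0,0,0,0,0,4,0,0,0,0,0,0,4,0,0,0,0,0,0,3,0,0,0,0,0,0,3,0,0,0,0,0,0,3,0,0,0,0,0,0,3,0,0,0,0,0,0,3,0,0,0,0,0]

```text
clock: 5.2
tcp_pos: [0.5409, 0.0601, 0.2154]
orientation: [-2.16, -2.281, 0.0]
contact_force: [-2.9, 0.4, 2.0]
grip_width: -0.0002
```

Emit:
servo_tool:
  increments: [0,3,0,0,0,0,0,0,3,0,0,0,0,0,0,3,0,0,0,0,0,0,2,0,0,0,0,0,0,1,0,0,0,0,0,0,0,0,0,0,0,0,0,0,0,0,0,0,0,0,0,0,0,0,0,0]

```text
clock: 6.2
tcp_pos: [0.5529, 0.0606, 0.2154]
orientation: [-2.161, -2.281, 0.0]
contact_force: [-1.4, 0.8, 0.8]
grip_width: -0.0001
```

```bash
cat > look.py <<'E'
from h import *
import sys
where()
A=[]
for n in('top','side'):
    im,d=grab_frame(n); P=knobpts(n,im,d); np.savez(n+sys.argv[1]+'.npz',im=im,d=d)
    if n=='side': cv2.imwrite(f'pics/s{sys.argv[1]}.png',cv2.resize(im[120:300,220:460],None,fx=3.3,fy=3.3)[:,:,::-1])
    else: cv2.imwrite(f'pics/t{sys.argv[1]}.png',cv2.resize(im[170:290,220:460],None,fx=3.3,fy=3.3)[:,:,::-1])
    if len(P)>20: print(n,len(P),fit(P))
E
python3 look.py 2
```

```text
t 6.2 tcp [0.5529 0.0606 0.2154] g(mm) [-32.1  37.9 215.4] F [-1.4  0.8  0.8] grip -0.0001
axis in g x [-0.  1. -0.] z [-0. -0. -1.]
side 656 (array([-0.23904298, -0.04876798]), np.float64(4.926056579308839))
```

View pics/s2.png

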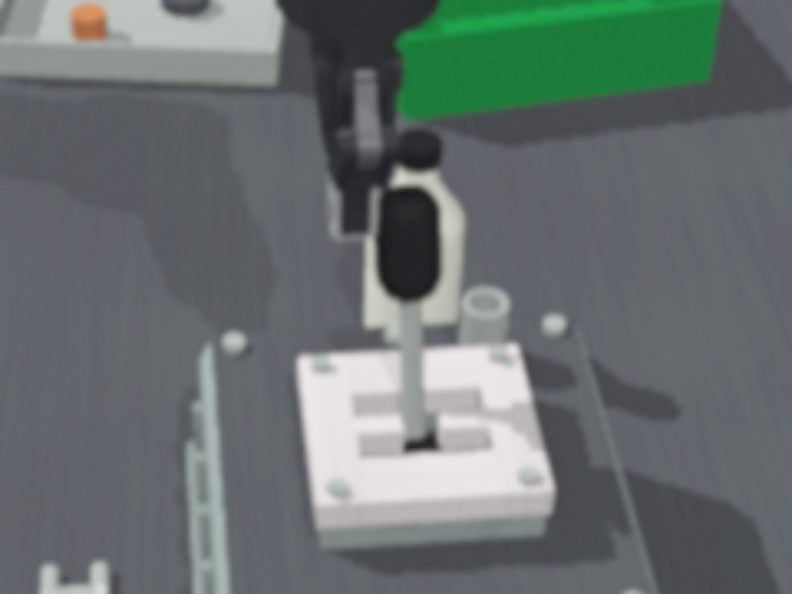

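Emit:
servo_tool:
  increments: [0,-10,0,0,0,0,0,0,-15,0,0,0,0,0,0,-5,-20,0,0,0,0,0,0,-30,0,0,0,0,0,0,-25,0,0,0,0,0,0,-10,0,0,0,0,0,0,0,0,0,0,0,0,0,0,0,0,0,0]

```text
clock: 7.3
tcp_pos: [0.5222, 0.0589, 0.2992]
orientation: [-2.16, -2.28, 0.002]
contact_force: [-0.2, -0.1, 0.4]
grip_width: 0.0002
```

```bash
python3 look.py 3
```

```text
t 7.3 tcp [0.5222 0.0589 0.2992] g(mm) [-62.8  37.8 299.2] F [-0.2 -0.1  0.4] grip 0.0002
axis in g x [-0.  1. -0.] z [-0.002 -0.    -1.   ]
side 564 (array([-0.24323534, -0.03076386]), np.float64(1.0461935097467236))
```

View pics/s3.png

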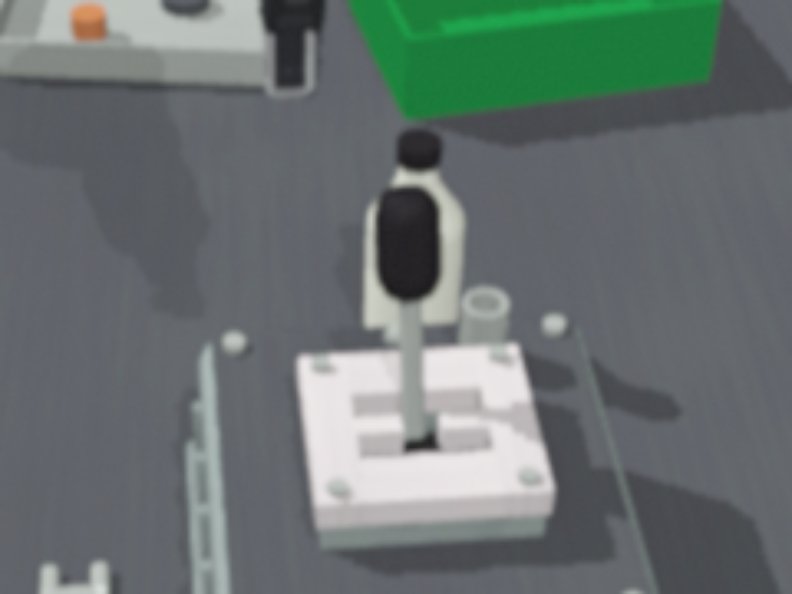

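Emit:
servo_tool:
  increments: [25,0,0,0,0,0,0,25,15,0,0,0,0,0,0,25,0,0,0,0,0,0,20,5,0,0,0,0,0,0,20,0,0,0,0,0,0,20,0,0,0,0,0,0,20,0,0,0,0,0,0,17,0,0,0,0]

```text
clock: 8.4
tcp_pos: [0.5798, 0.1121, 0.2168]
orientation: [-2.16, -2.28, 0.002]
contact_force: [-1.0, -0.6, -0.8]
grip_width: -0.0004
```

```bash
python3 -c "
from h import *
where([-3,70,216])
for n in ('side','top'):
    im,d=grab_frame(n); cv2.imwrite('pics/q%s.png'%n,cv2.resize(im[120:300,220:460],None,fx=3.3,fy=3.3)[:,:,::-1])"
```

```text
t 8.4 tcp [0.5798 0.1121 0.2168] g(mm) [ -2.5  87.8 216.8] F [-1.  -0.6 -0.8] grip -0.0004
axis in g x [-0.  1. -0.] z [-0.002 -0.    -1.   ]
delta tool mm [-17.8  -0.5   0.8]
```

View pics/qside.png

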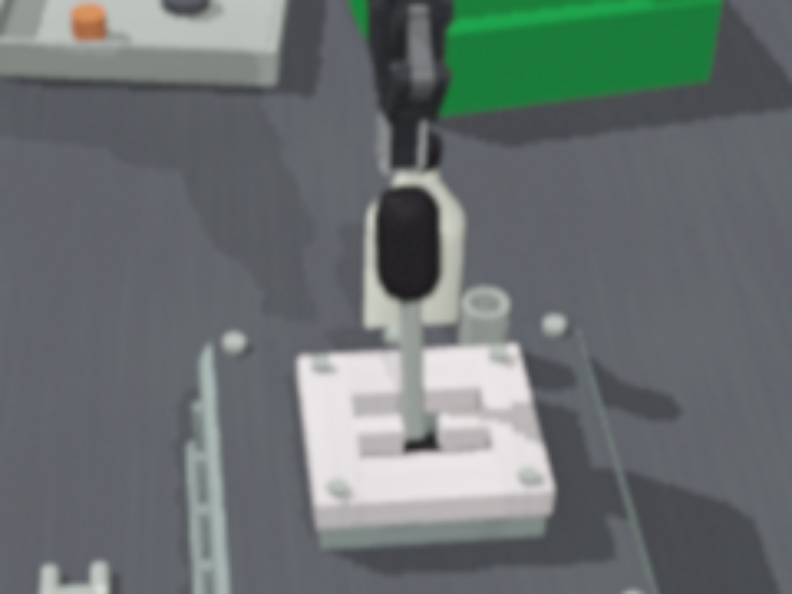

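View pics/qtop.png

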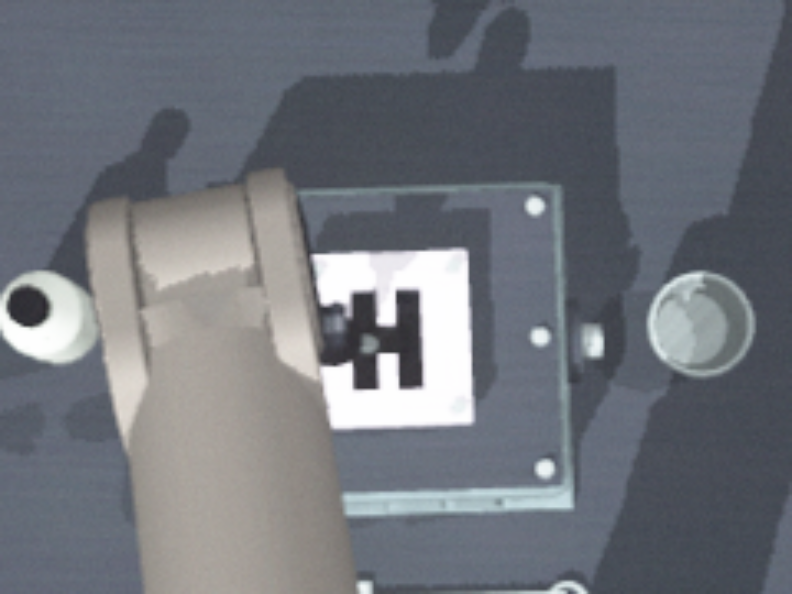

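Emit:
servo_tool:
  increments: [-3,0,0,0,0,0,0,-3,0,0,0,0,0,0,-3,0,0,0,0,0,0,-3,0,0,0,0,0,0,-3,0,0,0,0,0,0,-3,0,0,0,0,0,0,-3,0,0,0,0,0,0,-3,0,0,0,0,0,0]

```text
clock: 9.5
tcp_pos: [0.5822, 0.0898, 0.2195]
orientation: [-2.159, -2.282, -0.005]
contact_force: [-0.8, 5.5, 8.6]
grip_width: -0.0001
```

Emit:
servo_tool:
  increments: [-3,0,0,0,0,0,0,-3,0,0,0,0,0,0,-3,0,0,0,0,0,0,-3,0,0,0,0,0,0,-3,0,0,0,0,0,0,-3,0,0,0,0,0,0,-3,0,0,0,0,0,0,-3,0,0,0,0,0,0]

```text
clock: 10.5
tcp_pos: [0.5828, 0.0639, 0.2183]
orientation: [-2.161, -2.281, 0.0]
contact_force: [0.2, 3.3, 1.8]
grip_width: -0.0001
```

```bash
python3 look.py 4
```

```text
t 10.5 tcp [0.5828 0.0639 0.2183] g(mm) [ -2.1  39.6 218.3] F [0.2 3.3 1.8] grip -0.0001
axis in g x [-0.  1. -0.] z [-0. -0. -1.]
side 662 (array([-0.05872668, -0.03182453]), np.float64(1.7631457277225888))
```

View pics/s4.png

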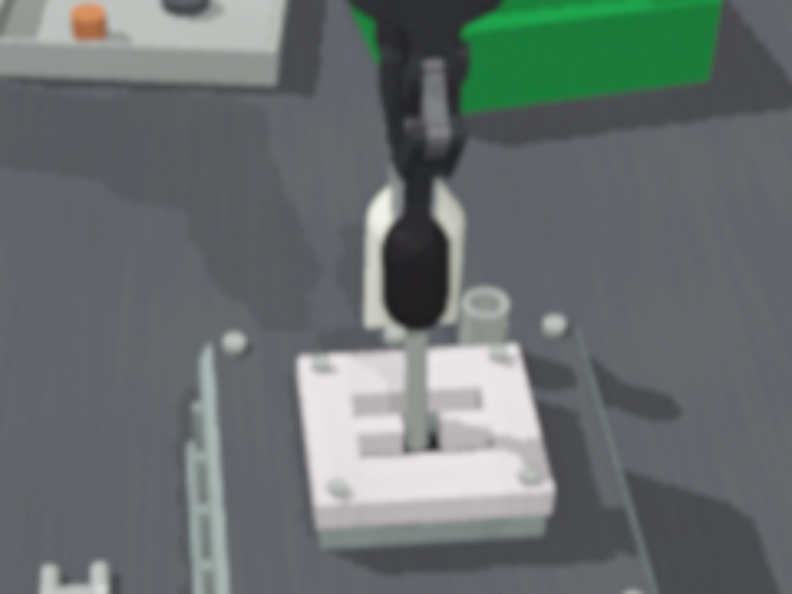

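Emit:
servo_tool:
  increments: [-3,0,0,0,0,0,0,-3,0,0,0,0,0,0,-3,0,0,0,0,0,0,-3,0,0,0,0,0,0,-3,0,0,0,0,0,0,-3,0,0,0,0,0,0,-3,0,0,0,0,0,0,-3,0,0,0,0,0,0]

```text
clock: 11.6
tcp_pos: [0.5841, 0.04, 0.2184]
orientation: [2.161, 2.281, -0.0]
contact_force: [-0.5, 1.0, 2.0]
grip_width: -0.0001
```

Emit:
servo_tool:
  increments: [-2,0,0,0,0,0,0,-2,0,0,0,0,0,0,-2,0,0,0,0,0,0,-2,0,0,0,0,0,0,-1,0,0,0,0,0,0,0,0,0,0,0,0,0,0,0,0,0,0,0,0,0,0,0,0,0,0,0]

```text
clock: 12.6
tcp_pos: [0.5846, 0.0313, 0.2183]
orientation: [-2.16, -2.281, 0.0]
contact_force: [-0.0, 0.8, 0.9]
grip_width: -0.0001
```

```bash
python3 look.py 5
```

```text
t 12.6 tcp [0.5846 0.0313 0.2183] g(mm) [ -2.    6.9 218.3] F [-0.   0.8  0.9] grip -0.0001
axis in g x [-0.  1. -0.] z [-0. -0. -1.]
side 653 (array([ 0.12300527, -0.03139366]), np.float64(1.5852182719751824))
```

View pics/s5.png

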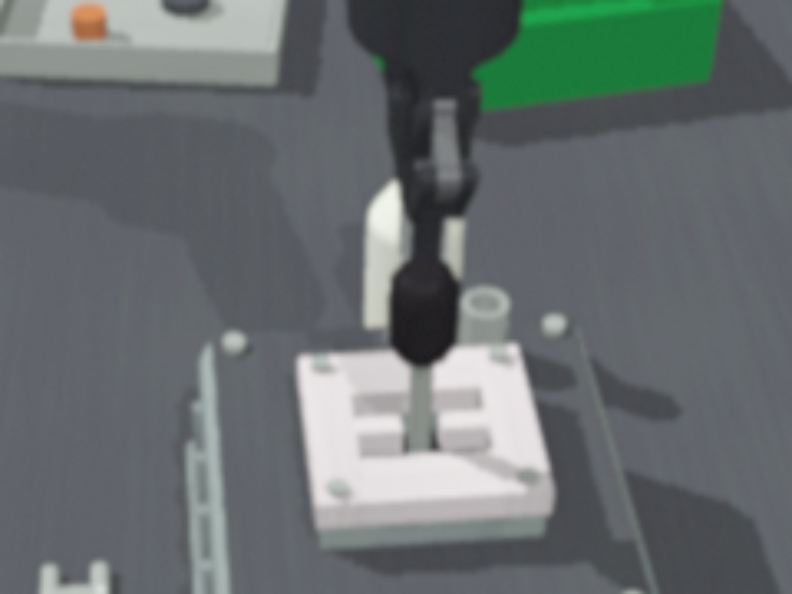

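Emit:
servo_tool:
  increments: [-2,0,0,0,0,0,0,-2,0,0,0,0,0,0,-1,0,0,0,0,0,0,-1,0,0,0,0,0,0,0,0,0,0,0,0,0,0,0,0,0,0,0,0,0,0,0,0,0,0,0,0,0,0,0,0,0,0]

```text
clock: 13.7
tcp_pos: [0.5849, 0.0253, 0.2184]
orientation: [-2.16, -2.281, 0.0]
contact_force: [-1.0, 1.3, -1.2]
grip_width: -0.0001
```

```bash
python3 look.py 6; python3 - <<'E'
from h import *
z=np.load('side6.npz'); P=knobpts('side',z['im'],z['d']); G=to_g(P)
for lim in(-.005,-.01,-.015,-.02): print(lim,(G[:,1]<lim).sum(),fit(P[G[:,1]<lim]))
E
```

```text
t 13.7 tcp [0.5849 0.0253 0.2184] g(mm) [ -2.1   0.9 218.4] F [-1.   1.3 -1.2] grip -0.0001
axis in g x [-0.  1. -0.] z [-0. -0. -1.]
side 637 (array([ 0.15617527, -0.03145523]), np.float64(1.4908560138601865))
-0.005 637 (array([ 0.15617527, -0.03145523]), np.float64(1.4908560138601865))
-0.01 629 (array([ 0.15633426, -0.03150369]), np.float64(1.4290775058472345))
-0.015 559 (array([ 0.156256  , -0.03155638]), np.float64(0.9409208775215702))
-0.02 549 (array([ 0.15624334, -0.03156259]), np.float64(0.8529963570671729))
```

View pics/s6.png

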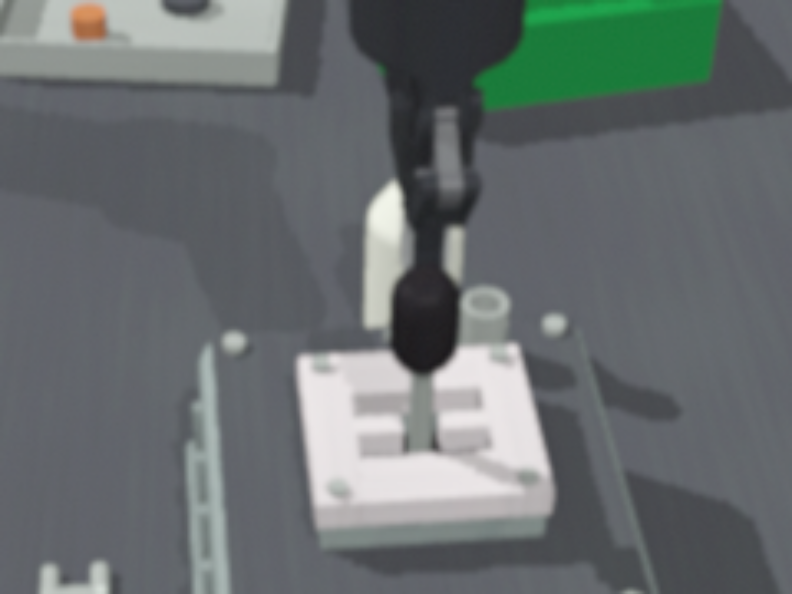

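Emit:
servo_tool:
  increments: [-2,0,0,0,0,0,0,-2,0,0,0,0,0,0,-2,0,0,0,0,0,0,-1,0,0,0,0,0,0,-1,0,0,0,0,0,0,-1,0,0,0,0,0,0,0,0,0,0,0,0,0,0,0,0,0,0,0,0]

```text
clock: 14.8
tcp_pos: [0.5855, 0.0163, 0.2184]
orientation: [2.16, 2.281, -0.0]
contact_force: [-0.2, 1.7, -1.5]
grip_width: 0.0004
```

```bash
python3 look.py 7; python3 - <<'E'
from h import *
z=np.load('side7.npz'); P=knobpts('side',z['im'],z['d']); G=to_g(P)
print(fit(P[G[:,1]<-.02]))
E
```

```text
t 14.8 tcp [0.5855 0.0163 0.2184] g(mm) [ -2.   -8.1 218.4] F [-0.2  1.7 -1.5] grip 0.0004
axis in g x [-0.  1. -0.] z [ 0. -0. -1.]
side 628 (array([ 0.20576365, -0.0310493 ]), np.float64(1.6860029066525295))
(array([ 0.20606707, -0.03109571]), np.float64(1.5729732056982595))
```

View pics/s7.png

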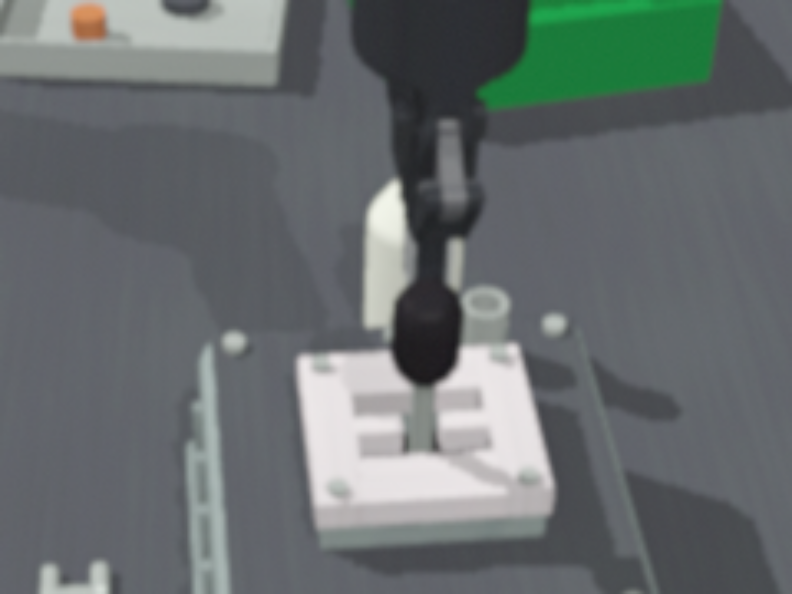

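.206 across. I'll push about 3 mm more, in small steps.

Emit:
servo_tool:
  increments: [-1,0,0,0,0,0,0,-1,0,0,0,0,0,0,-1,0,0,0,0,0,0,-0.5,0,0,0,0,0,0,0,0,0,0,0,0,0,0,0,0,0,0,0,0,0,0,0,0,0,0,0,0,0,0,0,0,0,0]

```text
clock: 15.9
tcp_pos: [0.5856, 0.0128, 0.2184]
orientation: [-2.16, -2.281, 0.0]
contact_force: [0.6, 0.8, -0.5]
grip_width: -0.0
```

Emit:
servo_tool:
  increments: [5,0,0,0,0,0,0,15,0,0,0,0,0,0,10,0,-10,0,0,0,0,5,0,-25,0,0,0,0,0,0,-30,0,0,0,0,0,-10,-20,0,0,0,0,0,-30,0,0,0,0,0,-30,0,0,0,0,0,0]

```text
clock: 16.9
tcp_pos: [0.5434, 0.0181, 0.304]
orientation: [-2.154, -2.285, -0.002]
contact_force: [1.6, -1.2, 0.0]
grip_width: 0.0003
```

```bash
python3 look.py 8
```

```text
t 16.9 tcp [0.5434 0.0181 0.304 ] g(mm) [-43.8  -4.1 304. ] F [ 1.6 -1.2  0. ] grip 0.0003
axis in g x [-0.005  1.     0.002] z [-0.     0.002 -1.   ]
side 521 (array([ 0.22529508, -0.03171571]), np.float64(0.9112572406867828))
```

View pics/s8.png

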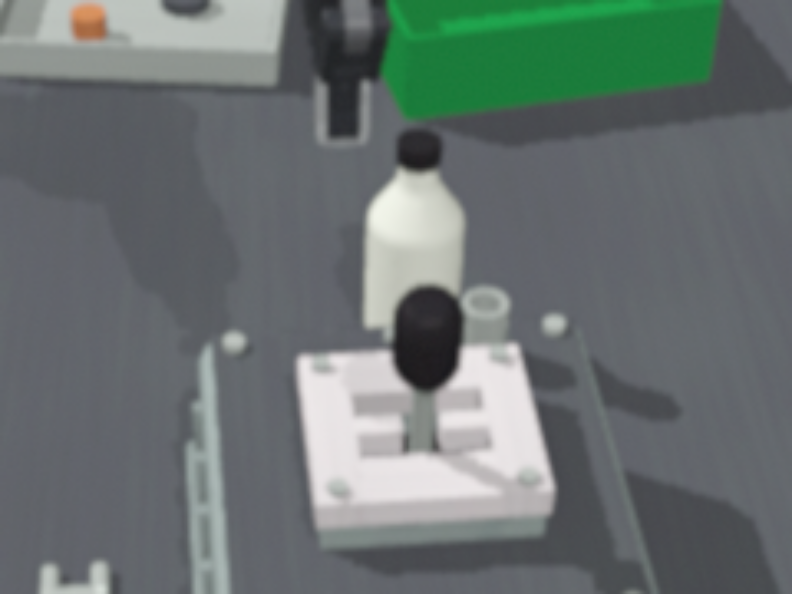

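The lever is across at 0.225 with fore at -0.03. Next I go behind it and push it home.

Emit:
servo_tool:
  increments: [-15,-20,0,0,0,0,0,-15,-5,0,0,0,0,0,0,0,15,0,0,0,0,0,0,18,0,0,0,0,0,0,18,0,0,0,0,0,0,18,0,0,0,0,0,0,12,0,0,0,0,0,0,6,0,0,0,0]

```text
clock: 18.0
tcp_pos: [0.5218, -0.0152, 0.2152]
orientation: [-2.159, -2.281, 0.002]
contact_force: [0.0, 0.2, 0.7]
grip_width: -0.0002
```

```bash
python3 look.py 9
```

```text
t 18.0 tcp [ 0.5218 -0.0152  0.2152] g(mm) [-67.2 -36.2 215.2] F [0.  0.2 0.7] grip -0.0002
axis in g x [-0.001  1.    -0.   ] z [-0.001 -0.    -1.   ]
top 48 (array([ 0.22018466, -0.04890106]), np.float64(0.877943203016339))
side 620 (array([ 0.22902563, -0.07696051]), np.float64(13.451526792509533))
```

View pics/s9.png

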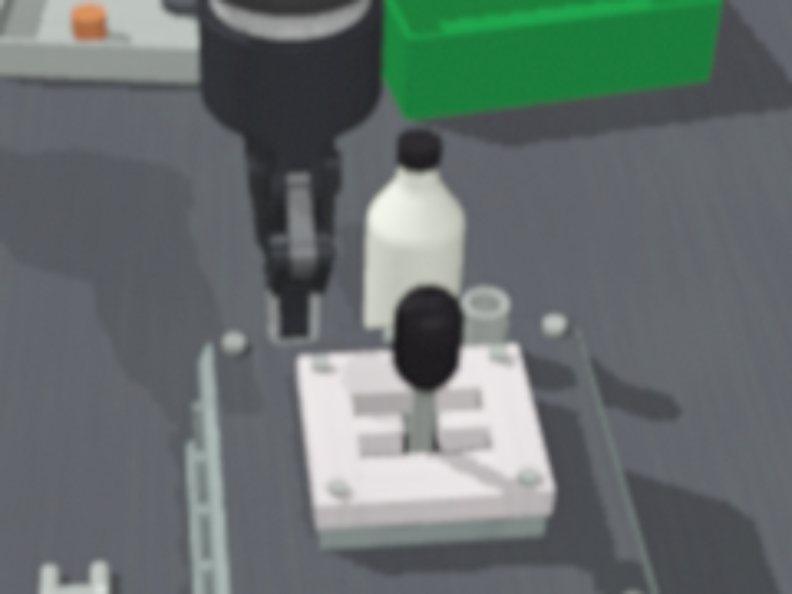

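Emit:
servo_tool:
  increments: [0,6,0,0,0,0,0,0,6,0,0,0,0,0,0,6,0,0,0,0,0,0,5,0,0,0,0,0,0,4,0,0,0,0,0,0,4,0,0,0,0,0,0,4,0,0,0,0,0,0,4,0,0,0,0,0]

```text
clock: 19.1
tcp_pos: [0.5607, -0.0137, 0.2163]
orientation: [-2.16, -2.28, 0.001]
contact_force: [-1.8, -0.7, 1.1]
grip_width: -0.0
```

Emit:
servo_tool:
  increments: [0,4,0.5,0,0,0,0,0,4,0.5,0,0,0,0,0,4,0.5,0,0,0,0,0,4,0.5,0,0,0,0,0,4,0.5,0,0,0,0,0,4,0.5,0,0,0,0,0,4,0.5,0,0,0,0,0,2,0.5,0,0,0,0]

```text
clock: 20.1
tcp_pos: [0.5913, -0.0118, 0.2124]
orientation: [2.16, 2.281, 0.0]
contact_force: [-2.1, -0.7, 1.7]
grip_width: 0.0001
```

```bash
python3 look.py 10;python3 - <<'E'
from h import *
z=np.load('side10.npz'); P=knobpts('side',z['im'],z['d']); G=to_g(P)
for l in(.01,.015,.02,.025): print(l,(G[:,0]>l).sum(),fit(P[G[:,0]>l]))
E
```

```text
t 20.1 tcp [ 0.5913 -0.0118  0.2124] g(mm) [  2.4 -36.5 212.4] F [-2.1 -0.7  1.7] grip 0.0001
axis in g x [-0.  1.  0.] z [ 0.  0. -1.]
side 664 (array([0.22384621, 0.14940208]), np.float64(4.4328917065205715))
0.01 554 (array([0.22608795, 0.17419707]), np.float64(1.1041488756433115))
0.015 492 (array([0.22591379, 0.17646653]), np.float64(0.9846763407420238))
0.02 383 (array([0.22469885, 0.16953307]), np.float64(1.002833019135415))
0.025 280 (array([0.22399029, 0.16916588]), np.float64(0.9516372683964286))
```

View pics/s10.png

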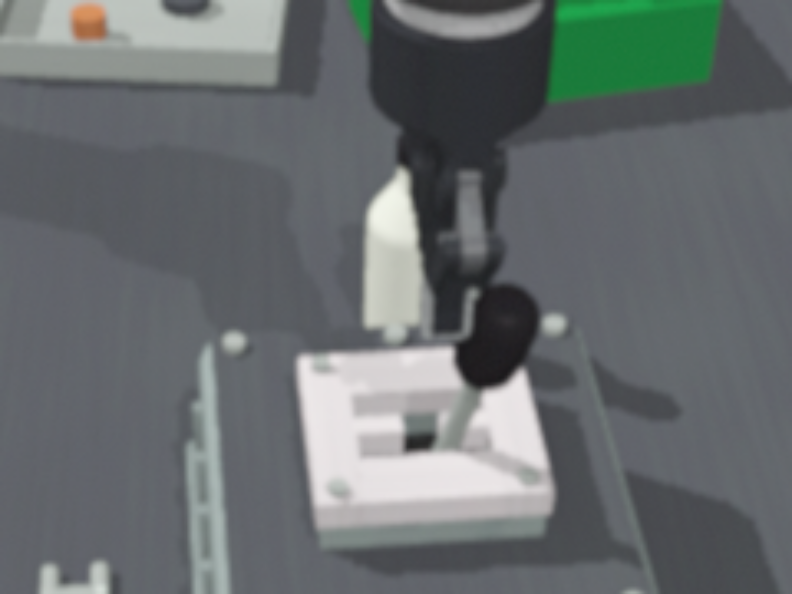

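Emit:
servo_tool:
  increments: [0,3,0.5,0,0,0,0,0,3,0.5,0,0,0,0,0,3,0.5,0,0,0,0,0,2,0.5,0,0,0,0,0,2,0.5,0,0,0,0,0,2,0.5,0,0,0,0,0,1,0.5,0,0,0,0,0,0,0,0,0,0,0]

```text
clock: 21.2
tcp_pos: [0.607, -0.011, 0.2089]
orientation: [2.16, 2.281, 0.0]
contact_force: [-2.1, 1.1, 1.2]
grip_width: 0.0003
```

```bash
python3 look.py 11;python3 - <<'E'
from h import *
z=np.load('side11.npz'); P=knobpts('side',z['im'],z['d']); G=to_g(P)
for l in(.022,.027,.032): print(l,(G[:,0]>l).sum(),fit(P[G[:,0]>l]))
E
```

```text
t 21.2 tcp [ 0.607  -0.011   0.2089] g(mm) [ 18.1 -36.6 208.9] F [-2.1  1.1  1.2] grip 0.0003
axis in g x [-0.  1. -0.] z [ 0. -0. -1.]
side 694 (array([0.22365385, 0.24079944]), np.float64(6.414916698280271))
0.022 583 (array([0.22656583, 0.27062281]), np.float64(1.4287767185838107))
0.027 535 (array([0.22710716, 0.27287577]), np.float64(1.1094243150273677))
0.032 461 (array([0.2265363 , 0.27466883]), np.float64(0.9823231980342427))
```

View pics/s11.png

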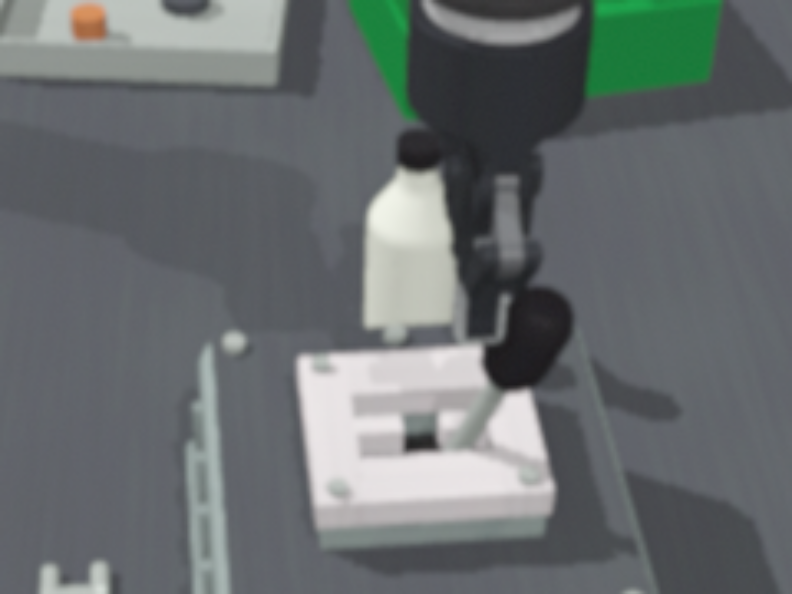

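Emit:
servo_tool:
  increments: [0,2,0.5,0,0,0,0,0,2,0.5,0,0,0,0,0,1,0.5,0,0,0,0,0,1,0.5,0,0,0,0,0,1,0,0,0,0,0,0,1,0,0,0,0,0,0,0,0,0,0,0,0,0,0,0,0,0,0,0]

```text
clock: 22.3
tcp_pos: [0.6148, -0.0105, 0.2067]
orientation: [-2.16, -2.281, 0.0]
contact_force: [-1.7, 0.8, 0.3]
grip_width: -0.0001
```

```bash
python3 look.py 12;python3 - <<'E'
from h import *
z=np.load('side12.npz'); P=knobpts('side',z['im'],z['d']); G=to_g(P)
for l in(.03,.035,.04): print(l,(G[:,0]>l).sum(),fit(P[G[:,0]>l]))
E
```

```text
t 22.3 tcp [ 0.6148 -0.0105  0.2067] g(mm) [ 25.8 -36.5 206.7] F [-1.7  0.8  0.3] grip -0.0001
axis in g x [-0.  1.  0.] z [-0.  0. -1.]
side 728 (array([0.22288725, 0.27117473]), np.float64(8.393534647334652))
0.03 587 (array([0.22635976, 0.32035606]), np.float64(1.7330346213217709))
0.035 527 (array([0.22653953, 0.32224294]), np.float64(1.0380790408170482))
0.04 457 (array([0.22625468, 0.32539951]), np.float64(0.9789775455178971))
```

Emit:
servo_tool:
  increments: [0,1,0,0,0,0,0,0,0.5,0,0,0,0,0,0,0.5,0,0,0,0,0,0,0.5,0,0,0,0,0,0,0,0,0,0,0,0,0,0,0,0,0,0,0,0,0,0,0,0,0,0,0,0,0,0,0,0,0]

```text
clock: 23.4
tcp_pos: [0.6175, -0.0105, 0.2069]
orientation: [2.16, 2.281, 0.0]
contact_force: [-2.2, 0.2, -1.4]
grip_width: -0.0002
```

Emit:
servo_tool:
  increments: [0,-4,0,0,0,0,0,0,-12,0,0,0,0,0,0,-20,0,0,0,0,0,0,-25,0,0,0,0,0,0,-25,-10,0,0,0,0,0,-10,-30,0,0,0,0,0,0,-30,0,0,0,0,0,0,-20,0,0,0,0]

```text
clock: 24.4
tcp_pos: [0.5214, -0.0159, 0.2987]
orientation: [2.16, 2.279, 0.003]
contact_force: [0.6, 0.5, -0.8]
grip_width: -0.0
```

```bash
python3 look.py 13; python3 - <<'E'
from h import *
for n in('0','13'):
    z=np.load(f'top{n}.npz'); d=z['d']; P=cloud('top',d)
    for nm,(a,b,cc,dd),lo in(('socket',(195,212,288,306),.125),('bottle',(195,235,215,255),.05),('cup',(195,240,412,452),.03),('wrench',(290,315,315,402),.004)):
        m=np.zeros((480,640),bool); m[a:b,cc:dd]=1; m&=(P[...,2]>lo)&(P[...,2]<.17)&(d>.1)
        print(n,nm,m.sum(),P[m].mean(0).round(4))
E
```

```text
t 24.4 tcp [ 0.5214 -0.0159  0.2987] g(mm) [-67.7 -36.8 298.7] F [ 0.6  0.5 -0.8] grip -0.0
axis in g x [0.    1.    0.001] z [ 0.002  0.001 -1.   ]
top 297 (array([0.2341654, 0.3400048]), np.float64(1.0499339665105212))
side 628 (array([0.22673153, 0.33589747]), np.float64(0.8634601094753172))
0 socket 116 [0.6294 0.113  0.1404]
0 bottle 588 [0.6019 0.2589 0.1108]
0 cup 289 [ 0.6125 -0.2084  0.0458]
0 wrench 766 [ 0.4034 -0.0308  0.0078]
13 socket 117 [0.6293 0.113  0.1405]
13 bottle 584 [0.6018 0.2589 0.1108]
13 cup 292 [ 0.613  -0.2081  0.0458]
13 wrench 231 [0.4012 0.0389 0.0081]
```

View pics/s13.png

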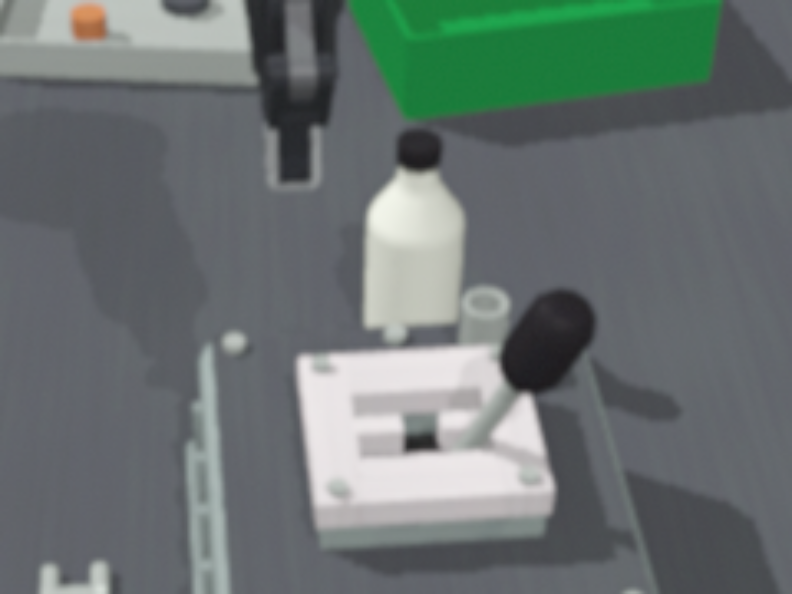

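View pics/t13.png

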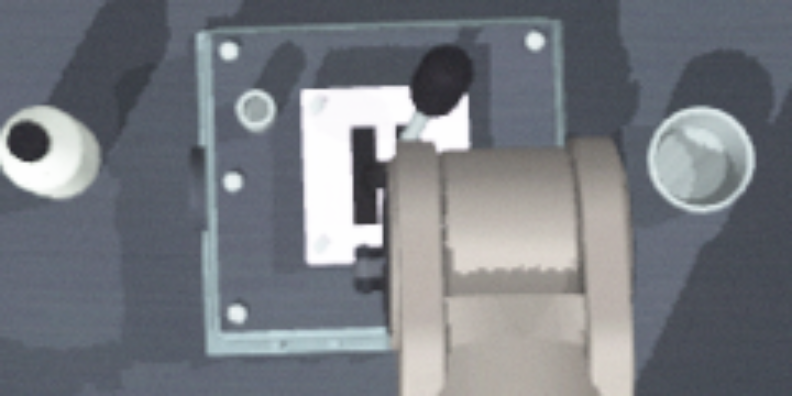

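The two cameras agree: fore is about 0.34 and across about 0.23. The arm is clear of everything, so I'm handing in.

```bash
python3 -c "
from h import *
o=where(); print(abs(o['qvel']).max()); print(hand_in())"
```

```text
t 24.5 tcp [ 0.5225 -0.0159  0.2993] g(mm) [-66.6 -36.8 299.3] F [0.6 0.6 0. ] grip 0.0001
axis in g x [0.    1.    0.001] z [ 0.005  0.001 -1.   ]
0.04786448177397887
the job is handed in; nothing more can be done
None
```

The lever is in the third slot, pushed home. I used the shut fingers to push it forward to neutral, then across to the right, then forward. The job was handed in at 24.5 s and reported no verdict.

**Lever:** the last camera fits, taken with the arm clear, gave:

| | Side camera | Top camera |
|---|---|---|
| fore (rad) | 0.336 | 0.340 |
| across (rad) | 0.227 | 0.234 |

Before the last push it stood across at about 0.225 with fore at about -0.03, which meets the first step.

**Force:** the wrist force was read only at the end of each move. The highest reading was about 10 N, early in the sideways push; later readings were mostly 2–4 N. Peaks within a move were not seen.

**Bystanders:** the socket, bottle and cup measured within 1 mm of where they started. The arm partly hid the wrench in the last top picture, so I have no clean measurement of it. The tool never came near it or below 0.2 m.

**Disagreements and loose ends:**
- **Fits during pushes:** camera fits taken while the fingers touched the knob were off, because finger pixels got mixed in. I filtered these out or looked again with the arm clear.
- **Arm settling:** at hand-in the arm was still settling slightly, at up to 0.05 rad/s, but it was clear of everything.

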